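# Slide the control board to its test dock

## Task

Press the red lock button on the control-board carriage all the way down with a fingertip and, keeping it down, push the carriage along its rail until it stands fully against the black test dock; then let the button spring up again and leave everything. Never drag or force the carriage while its lock is up, never squeeze or ram it, and pick nothing up: the other things on the bench stay where they are.

Things in the scene. Friction and masses are not known exactly. Their poses are not given: they have to be found in the camera images.
- fixture: Fixed aluminium base plate, 440 x 180 x 12 mm, with a brass-coloured rail, the carriage and, at its +x end, the black test dock with an orange top (79 mm tall). Origin: centre of the plate's underside on the bench. +x is level, along the rail, the way the carriage must slide; z up.
- button_top (a point): Centre of the top of the red lock button, a flat cap 40 mm (along the fixture's x) x 50 mm, 55 mm above the bench when up. It sits in a low step (45 mm above the bench) at the carriage's -x end, rides with it, and goes straight down. 27 mm ahead (+x) of its centre the carriage box's upright end face rises 17 mm above it, to push against.
- button (a joint): How far the lock button is down (m): 0 up (locked), 0.007 fully down. Its pin clears the rail's hidden rack only in the last 2 mm, so keep it fully down while sliding. It starts to move at about 3 N, is fully down at about 5.5 N, and springs up when let go.
- carriage (a joint): Carriage position along the rail (m), growing along the fixture's +x: starts between 0 and 0.05, locked; 0.150 is fully against the dock, a hard stop. It slides with about 1.5 N of friction while the button is down; with the button up a rack locks it (1 to 2 mm of play). Let go early, it locks again within a few millimetres; the button rises fully at the end only if the carriage is home.
- carriage_front (a point): Centre of the carriage's leading end face, 50 mm above the bench, 137 mm ahead of the button's centre. The carriage is a black box 110 (along x) x 95 mm, top 72 mm above the bench, with a green circuit board whose parts reach up to 86 mm, and the 60 mm long button step behind it.
- stop_face (a point): Centre of the dock's face that the carriage must meet, 50 mm above the bench; fixed to the fixture.
- switch: Bystander: steel and blue metal push switch, 26 mm across, 38 mm tall, standing on the plate behind the dock. Origin under its centre.
- terminal: Bystander: orange terminal block 50 x 18 x 18 mm lying on the plate beside the rail (fixture's -y side). Origin under its centre.
- relay: Bystander: yellow relay on a black foot, 28 x 22 x 30 mm, standing on the plate beside the rail (fixture's +y side). Origin under its centre.
- mug: Bystander: white mug, 80 mm across, 90 mm tall, on the bench. Origin under its centre.
- screwdriver: Bystander: screwdriver with a red handle, 180 mm long, lying on the bench. Origin under its middle.
- reel: Bystander: blue reel, 80 mm across, 25 mm tall, lying flat on the bench. Origin under its centre.
- bottle: Bystander: white bottle with a red cap, 44 mm across, 110 mm tall, standing on the bench. Origin under its centre.

How it is judged:
By the outcome, as a careful person would: the job done as asked, in the order asked, and still so for the second after the job is handed in, with the robot touching nothing.
It also fails if it takes over 38 s, if anything falls off the work surface, if the arm or the gripper's body presses on something with over 40 N, if the wrist force passes 120 N, or if a joint passes its speed limit or range.

## Robot

A 7-joint arm with a two-finger parallel gripper is mounted at the origin on the work surface. World frame = base frame: x ahead of the robot, y to its left, z up, the work surface at z = 0. Lengths are in mm, angles in rad, forces in N, time in s.
With the tool pointing down it reaches from about 350 to 900 mm from the base axis. Payload 8.1 kg.
Tool frame: the origin (TCP) lies between the finger pads; the fingertips stand 22 mm ahead of it and the grasp point (between the pads) lies 3 mm ahead of it; z points along the fingers, y is the line along which they close (so a half turn about z gives the same grasp; the last joint's range is limited). The gripper opens to 85 mm and grips with 20 to 120 N. Pads are 22 mm wide; open, the fingers measure 114 mm over their backs; the gripper's body (76 mm by 85 mm) begins 54 mm behind the grasp point. The pads swing forward as they close: fully open they stand 13 mm farther back than shut.
Start: joints at [-1.388, 0.434, 0.025, 1.573, -0.012, 1.134, -0.075], TCP at [176.231, 599.654, 216.523] pointing down, gripper open.
Joint ranges: [-2.62, 2.62], [-0.44, 2.09], [-1.27, 1.32], [0.08, 2.57], [-1.32, 4.46], [0.12, 2], [-2.74, 2.74]. Speed limits (rad/s): [2.22, 2.22, 3.01, 3.01, 3.14, 3.14, 3.14].

## Interface

Orientations are given as a rotation vector (axis times angle).
In Python, from rig import read_state, capture, close_job gives the robot as it stands. The module is installed in compiled form; this text tells all that it offers.
- The arm moves only by the tool step_arm, never from a script. Its arguments are lists of equal length, an entry for each row: "travel": the shift along the tool's x, y, z in mm, a list of three; "spin": the turn about the tool's z in units of 6 degrees (1.0 is 6 degrees); "claw": the opening, from 0 (shut) to 1 (fully open). A call has 1 to 8 rows; each row is the pose to reach, as a shift and turn from the pose commanded when the call began, along the tool's axes at that moment; what a row does not reach only later rows make up. A row lasts 1/8 s, in which the tool goes at most 62.5 mm and 10.7 degrees, less where a joint would pass 70% of its speed; a pose out of reach is approached as far as the arm can. A call with a gripper value outside its range is refused whole. The fingers move at their own pace and stop on an object; the grip force is fixed at half the most. Time passes only in rows, so rows that repeat a pose let the fingers close. It gives the time, the measured TCP pose, the force, the opening and the grip force at its end, in the units of the state.
- read_state(): the state, without advancing time (a new reading comes with each control period).
- capture(name): name is "scene" or "top" or "wrist"; returns a dict with "img" (480x640x3 uint8, red, green, blue), "range_z" (480x640 float32, mm along the optical axis (not along the pixel's ray), 0 where there is no reading), "fov_y" (degrees; the focal length in pixels is half the picture's height over the tangent of half this angle, whatever the lens; pixels are square), "cx", "cy" (the principal point, pixels), "distortion" ([k1, k2, p1, p2, k3] as OpenCV has them; the pictures are not rectified), "eye" and "rotation" of the camera in the world; the wrist camera has in their place "tool_from_camera" (4x4, takes a point from camera to tool coordinates, whose origin is the TCP and whose axes are the flange's). Camera axes: x right, y down, z forward; pixel columns grow to the right and rows downward; lengths in mm; the calibration is good to about 2 mm. A picture is of the moment at which its call begins: read the wrist's pose just before it.
- close_job(): hands the job in; it is judged then, once.
The state is a dict: "t": time; "joint_pos": joint angles; "qvel": joint speeds; "joint_torque": joint torques, N m; "ee_pos": TCP position; "tcp_rot": TCP orientation; "ft_force": force on the tool from outside, world axes, zero at the start; "ft_torque": the same for the moment, N m; "finger_gap": finger opening in mm; "grasp_force": force on a finger pad.
Only numpy, scipy, OpenCV 4.12 (cv2) and the standard library are available. Lean on these libraries where they do the work, as an engineer would, in place of code of your own. Each camera call takes 0.05 s, during which the arm holds its last target. There are 200 camera calls.

## Working session

There is one attempt and no reset: what is moved stays moved. The work goes in short steps, Python scripts to look and compute and a tool call to move; the robot and the scene stay as the last step left them, time stands still between calls to the robot, and variables do not carry over. Pictures are saved under pics/ and viewed, at most 12 in all, crops included, and the job is handed in when it is done.

Besides the shell and the picture viewer there is one more tool, called after "Request:" by a JSON object that holds its "method" and its "body". step_arm: Moves the arm, as the interface text tells. Its arguments: {"type":"object","properties":{"travel":{"type":"array","items":{"type":"array","items":{"type":"number"}}},"spin":{"type":"array","items":{"type":"number"}},"claw":{"type":"array","items":{"type":"number"}}},"required":["travel","spin","claw"]}

```bash
mkdir -p pics
cat > h.py <<'E'
import numpy as np, cv2, pickle
from rig import *
def snap(name):
    s=read_state(); c=capture(name); c['state']=s
    pickle.dump(c,open(name+'.pkl','wb')); return c
def pts(c,uv,z=None):
    f=240/np.tan(np.radians(c['fov_y'])/2); K=np.array([[f,0,c['cx']],[0,f,c['cy']],[0,0,1]])
    uv=np.array(uv,float).reshape(-1,1,2)
    n=cv2.undistortPoints(uv,K,np.array(c['distortion'],float)).reshape(-1,2)
    R=np.array(c['rotation']);e=np.array(c['eye'])
    out=[]
    for (u,v),(a,b) in zip(uv.reshape(-1,2),n):
        d=R@np.array([a,b,1.])
        if z is None: t=float(c['range_z'][int(round(v)),int(round(u))])
        else: t=(z-e[2])/d[2]
        out.append(e+d*t)
    return np.array(out)
E
python3 - <<'E'
from h import *
for n in('scene','top'):
    c=snap(n); print(n,c['eye'],np.round(c['rotation'],3).tolist(),c['fov_y'],c['distortion'])
    cv2.imwrite(f'pics/{n}0.png',c['img'][:,:,::-1])
print(read_state())
E
```

```text
scene [1618.67731723  131.78523134  776.75169136] [-1.578, -1.663, 0.936] 46.65528276622382 [-0.1358763  0.         0.         0.         0.       ]
top [ 257.93954892   41.3458517  1467.77533935] [-2.142, 2.105, -0.18] 42.54780402934933 [0.03694904 0.         0.         0.         0.        ]
{'t': 0.1, 'joint_pos': array([-1.38762517,  0.4351646 ,  0.02498339,  1.57399851, -0.01156731,
        1.13401273, -0.07508996]), 'qvel': array([-0.0006569 , -0.0013947 , -0.0004168 , -0.00075782, -0.00075616,
        0.00100477,  0.00199373]), 'joint_torque': array([ 5.16063476e-03, -6.71758175e+01,  1.02880239e+00, -3.16902959e+01,
        1.57089491e-02,  7.35933456e-03,  2.23750234e-06]), 'ee_pos': array([176.12071761, 599.17708834, 215.80051097]), 'tcp_rot': array([-4.47440965e-01, -3.10952407e+00,  2.25948870e-03]), 'ft_force': array([0.00787058, 0.75432688, 0.0480823 ]), 'ft_torque': array([-0.00902755, -0.03465264, -0.01385257]), 'grasp_force': 0.0, 'finger_gap': 85.64030283881446}
```

View pics/top0.png

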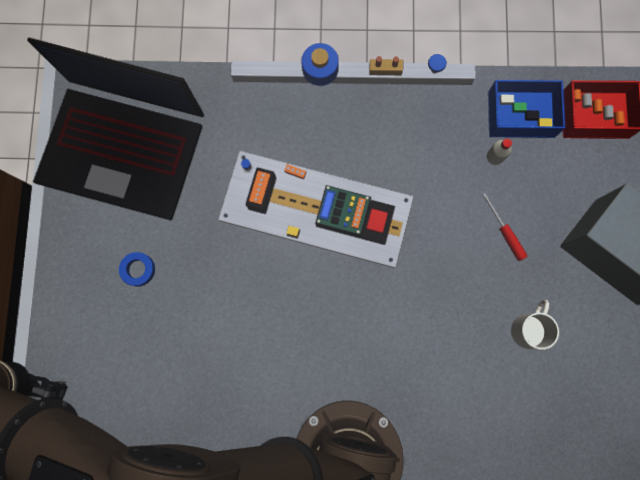

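View pics/scene0.png

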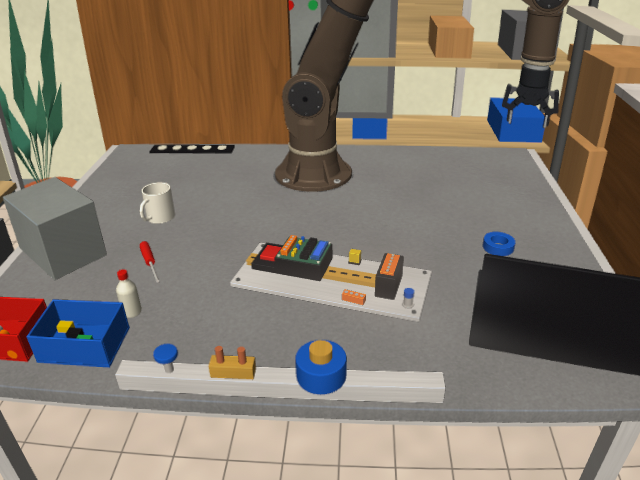

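The top view shows the red button at about (377,220), the carriage board at about (343,209), and the dock at (261,190). The plate corners are near (240,152), (413,194), (396,266) and (219,222). The terminal is at (295,171), the relay at (293,231) and the switch at (246,162). The scene view agrees, with nothing standing next to the button. I'll enlarge the top view to measure more closely.

```bash
sed -i "s/R=np.array(c\['rotation'\])/R=cv2.Rodrigues(np.array(c['rotation'],float))[0]/" h.py
python3 - <<'E'
from h import *
c=pickle.load(open('top.pkl','rb'))
im=c['img'][140:280,210:425]
cv2.imwrite('pics/crop.png',cv2.resize(im,None,fx=3.7,fy=3.7,interpolation=cv2.INTER_CUBIC)[:,:,::-1])
P=pts(c,[(240,152),(413,194),(396,266),(219,222)],12);print(P.round(1)); print('centre',P.mean(0), np.linalg.norm(P-np.roll(P,1,0),axis=1))
hsv=cv2.cvtColor(c['img'],cv2.COLOR_RGB2HSV)
m=(((hsv[...,0]<6)|(hsv[...,0]>174))&(hsv[...,1]>180)&(hsv[...,2]>80)).astype(np.uint8)
m[:, :350]=0;m[:,400:]=0;m[:195]=0;m[250:]=0
cn=max(cv2.findContours(m,0,2)[0],key=cv2.contourArea); r=cv2.minAreaRect(cn);b=cv2.boxPoints(r);print(r)
B=pts(c,b,55);print(B.round(1),pts(c,[r[0]],55),pts(c,[r[0]]), np.linalg.norm(B-np.roll(B,1,0),axis=1))
for p in [(261,190),(343,209)]: print(pts(c,[p]))
v=(P[0]+P[3]-P[1]-P[2])[:2]; print('yaw deg',np.degrees(np.arctan2(v[1],v[0])))
s=read_state();print(cv2.Rodrigues(s['tcp_rot'])[0].round(3))
E
```

```text
[[ 707.6  273.    12. ]
 [ 608.6 -150.5   12. ]
 [ 432.8 -109.2   12. ]
 [ 531.9  316.    12. ]]
centre [570.22069073  82.31948125  12.        ] [180.87936498 434.90404331 180.66180889 436.57372787]
((376.8395690917969, 219.8113250732422), (14.697578430175781, 18.6810359954834), 15.945395469665527)
[[518.2 -38.   55. ]
 [561.2 -49.7  55. ]
 [552.1 -82.7  55. ]
 [509.2 -70.9  55. ]] [[535.13368259 -60.32566969  55.        ]] [[534.8225442  -60.21154782  56.585779  ]] [34.09298529 44.5154339  34.26834368 44.44834559]
[[597.19328215 210.2400567   75.44137837]]
[[555.05810005  19.26480867  76.35810397]]
yaw deg 76.86404015266034
[[-0.959  0.282 -0.   ]
 [ 0.282  0.959 -0.001]
 [-0.    -0.001 -1.   ]]
```

View pics/crop.png

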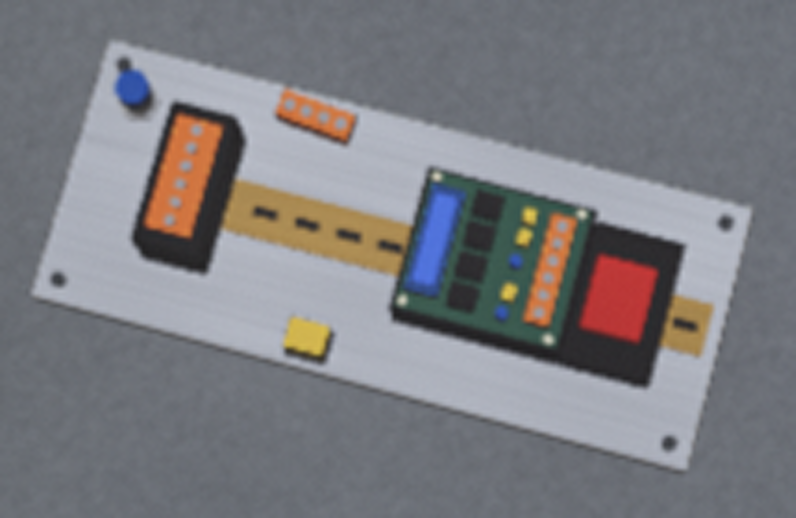

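The crop confirms the layout. The button cap centre is at crop (620,298), the carriage's front edge is near (415,240), and the dock face is near (225,190). The rail yaw is about 76.5°. Next I'll move above the button with the gripper shut, turn the tool's x axis along the rail, and check with the wrist camera.

Request:
{"method": "step_arm", "body": {"travel": [[-30,-30,0],[-70,-70,0],[-110,-110,0],[-150,-150,0],[-190,-190,0],[-230,-230,0],[-270,-270,0],[-310,-310,0]], "spin": [0,0,0,0,0,0,0,0], "claw": [0,0,0,0,0,0,0,0]}}

```text
t: 1.1
ee_pos: [386.7, 213.0, 216.5]
tcp_rot: [0.447, 3.11, 0.0]
ft_force: [0.9, 1.1, 0.5]
finger_gap: -0.1
grasp_force: 0.0
```

Request:
{"method": "step_arm", "body": {"travel": [[-40,-40,0],[-80,-80,0],[-120,-120,0],[-155,-155,0],[-185,-185,0],[-205,-205,0],[-220,-221,0],[-220,-221,0]], "spin": [1.7,3.4,5.1,6.8,8.5,10.2,11.9,13.6], "claw": [0,0,0,0,0,0,0,0]}}

```text
t: 2.1
ee_pos: [535.2, -61.3, 216.3]
tcp_rot: [2.379, 2.051, -0.001]
ft_force: [-0.5, 0.4, -0.2]
finger_gap: 0.3
grasp_force: 0.0
```

Request:
{"method": "step_arm", "body": {"travel": [[0,0,0],[0,0,0],[0,0,0]], "spin": [0.9,0.9,0.9], "claw": [0,0,0]}}

```text
t: 2.48
ee_pos: [534.9, -59.1, 216.4]
tcp_rot: [-2.463, -1.95, 0.0]
ft_force: [-0.0, -0.1, -0.4]
finger_gap: -0.1
grasp_force: 0.0
```

Run:
```python
from h import *
c=snap('wrist'); s=c['state']; print(s['ee_pos'],s['tcp_rot'],s['joint_pos'].round(3),s['ft_force'],s['finger_gap'],s['qvel'].round(3))
R=cv2.Rodrigues(s['tcp_rot'])[0]; T=np.array(c['tool_from_camera']); print(T.round(3)); print(R.round(3),np.degrees(np.arctan2(R[1,0],R[0,0])))
cv2.imwrite('pics/w1.png',c['img'][:,:,::-1])
```

```text
[534.8513019  -59.08679411 216.35706334] [-2.46250425e+00 -1.95044813e+00  3.38383445e-04] [-0.504  0.33   0.68   1.825 -0.235  1.068  0.033] [-0.01753605 -0.07007813 -0.38567778] -0.10859064635047545 [ 0.003 -0.002  0.001 -0.001 -0.001 -0.002 -0.007]
[[-1.00000e-03 -9.57000e-01 -2.91000e-01  7.38620e+01]
 [ 1.00000e+00 -1.00000e-03  1.00000e-03 -4.12000e-01]
 [-1.00000e-03 -2.91000e-01  9.57000e-01 -1.56378e+02]
 [ 0.00000e+00  0.00000e+00  0.00000e+00  1.00000e+00]]
[[ 0.229  0.973 -0.   ]
 [ 0.973 -0.229  0.   ]
 [-0.    -0.    -1.   ]] 76.76258762916741
```

View pics/w1.png

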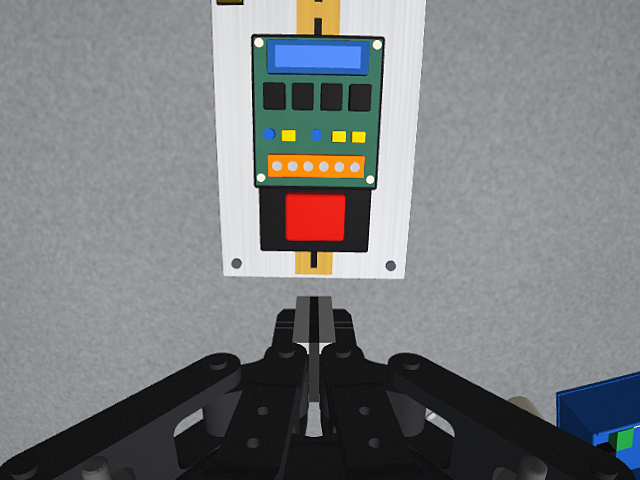

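The wrist view shows the button cap from about (286,194) to (345,241), the box's end face near row 188, and the shut fingertips near (315,300). The tool looks well aligned with the rail. I'll measure the button and the yaw.

```bash
cat >> h.py <<'E'
def wristpose(c):
    s=c['state'];T=np.eye(4);T[:3,:3]=cv2.Rodrigues(s['tcp_rot'])[0];T[:3,3]=s['ee_pos'];T=T@np.array(c['tool_from_camera'])
    c['eye']=T[:3,3];c['rotation']=cv2.Rodrigues(T[:3,:3])[0].ravel();return c
E
python3 - <<'E'
from h import *
c=wristpose(pickle.load(open('wrist.pkl','rb')))
hsv=cv2.cvtColor(c['img'],cv2.COLOR_RGB2HSV)
m=(((hsv[...,0]<5)|(hsv[...,0]>174))&(hsv[...,1]>200)&(hsv[...,2]>100)).astype(np.uint8);m[:185]=0;m[260:]=0;m[:,:250]=0;m[:,380:]=0
cn=max(cv2.findContours(m,0,2)[0],key=cv2.contourArea); print(cv2.boundingRect(cn))
r=cv2.boundingRect(cn)
q=cv2.approxPolyDP(cv2.convexHull(cn),6,True).reshape(-1,2);B=pts(c,q,55);print(q.tolist(),B.round(1))
M=cv2.moments(cn);p=(M['m10']/M['m00'],M['m01']/M['m00']);b=pts(c,[p],55)[0];print('btn',b,pts(c,[p]))
E=[[(254,36),(256,186)],[(383,37),(378,188)]]
for z,l in((72,E[0]),(72,E[1]),(12,[(214,20),(223,276)]),(12,[(425,20),(404,278)])):
    P=pts(c,l,z);v=P[1]-P[0];print(z,P.round(1).tolist(),np.degrees(np.arctan2(-v[1],-v[0])))
print(pts(c,[(315,310),(300,300),(330,300)]))
s=c['state'];R=cv2.Rodrigues(s['tcp_rot'])[0]
print('tool delta',R.T@(b-s['ee_pos']))
E
```

```text
(285, 193, 60, 48)
[[343, 194], [341, 240], [285, 237], [286, 194]] [[562.2 -46.5  55. ]
 [552.4 -84.1  55. ]
 [507.4 -70.8  55. ]
 [517.2 -35.8  55. ]]
btn [535.15410675 -59.42210422  55.        ] [[535.05703279 -59.85393075  53.10284288]]
72 [[524.8, 80.6, 72.0], [498.2, -21.9, 72.0]] 75.48559826899474
72 [[612.6, 59.3, 72.0], [588.7, -44.8, 72.0]] 77.09442207382006
12 [[490.2, 114.5, 12.0], [432.0, -106.7, 12.0]] 75.26124590040229
12 [[662.0, 74.3, 12.0], [604.9, -149.7, 12.0]] 75.70278406879083
[[537.39038585 -49.18527121 245.57331906]
 [532.13537431 -47.30618007 238.59919097]
 [542.98309225 -49.89380913 238.54928807]]
tool delta [ -0.25260223   0.4218971  161.35694658]
```

The button centre is at about (535.1, -59.6), with yaw near 76.2°. I'll descend 12 mm ahead of the button centre, which keeps the finger about 4 mm clear of the end face, and stop just above the cap.

Request:
{"method": "step_arm", "body": {"travel": [[4,0.4,25],[8,0.4,55],[12,0.4,85],[12,0.4,105],[12,0.4,120],[12,0.4,128],[12,0.4,130],[12,0.4,130]], "spin": [0.1,0.1,0.1,0.1,0.1,0.1,0.1,0.1], "claw": [0,0,0,0,0,0,0,0]}}

```text
t: 3.52
ee_pos: [538.5, -47.7, 86.9]
tcp_rot: [2.475, 1.934, 0.001]
ft_force: [-0.6, -0.0, 1.1]
finger_gap: -0.1
grasp_force: 0.0
```

Run:
```python
from h import *
s=read_state();print(s['ee_pos'],s['ft_force'])
c=snap('wrist'); a=c['img'][180:420,200:440]
d=snap('scene')['img'][230:290,230:350]
a=cv2.resize(a,(400,400));d=cv2.resize(d,(400,200),interpolation=cv2.INTER_CUBIC); d=np.vstack([d,np.zeros((200,400,3),np.uint8)])
cv2.imwrite('pics/w2.png',np.hstack([a,d])[:,:,::-1])
```

```text
[538.50252144 -47.73434449  86.93062815] [-0.58690048 -0.04701364  1.12842828]
```

View pics/w2.png

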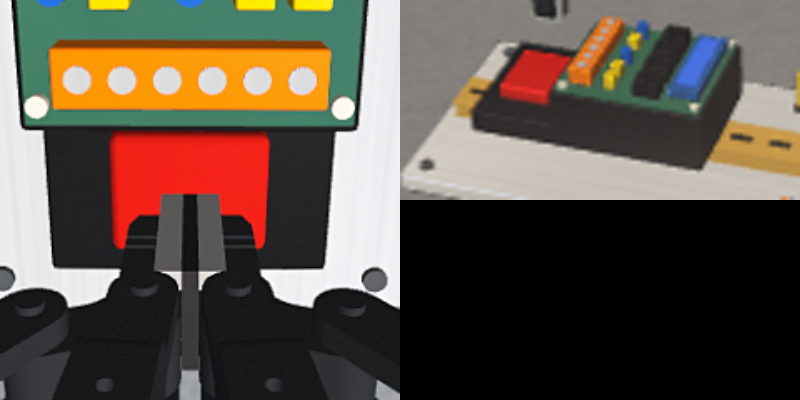

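The left half shows the fingertips over the lower middle of the red cap, at crop (190,195). In the scene view the tip looks high above the cap, near full-picture pixel (275,236). I'll project the tip model into both pictures to see where it really stands.

```bash
cat >> h.py <<'E'
def proj(c,P):
    f=240/np.tan(np.radians(c['fov_y'])/2); K=np.array([[f,0,c['cx']],[0,f,c['cy']],[0,0,1]])
    R=cv2.Rodrigues(np.array(c['rotation'],float))[0].T
    return cv2.projectPoints(np.array(P,float),cv2.Rodrigues(R)[0],-R@np.array(c['eye']),K,np.array(c['distortion'],float))[0].reshape(-1,2)
E
python3 - <<'E'
from h import *
w=wristpose(pickle.load(open('wrist.pkl','rb')));s=pickle.load(open('scene.pkl','rb'))
st=w['state'];R=cv2.Rodrigues(st['tcp_rot'])[0]
Q=[(0,0,0),(0,0,22),(11,0,22),(-11,0,22),(0,15,22),(0,-15,22)]
P=[st['ee_pos']+R@np.array(q) for q in Q]
print(proj(w,P).round(0).tolist(),proj(s,P).round(0).tolist())
b=[(535.1,-59.6,55)];print(proj(w,b),proj(s,b))
im=s['img'].copy()
a=cv2.resize(im[180:290,210:360],(750,550),interpolation=cv2.INTER_CUBIC)
for p in proj(s,P[:2]): cv2.circle(a,(int((p[0]-210)*5),int((p[1]-180)*5)),4,(0,255,0),1)
cv2.imwrite('pics/s2.png',a[:,:,::-1])
D=w['range_z'];print(D[290:330:5,314-8],D[290:330:5,314+8], pts(w,[(306,300),(322,300),(306,310)]))
E
```

```text
[[314.0, 301.0], [314.0, 281.0], [314.0, 260.0], [314.0, 302.0], [345.0, 281.0], [283.0, 281.0]] [[276.0, 240.0], [276.0, 247.0], [281.0, 248.0], [272.0, 247.0], [274.0, 251.0], [279.0, 244.0]]
[[313.17860399 296.02720412]] [[271.66276178 250.06385471]]
[205.30669 206.53195 147.9601  143.92986 138.41867 135.28192 133.84633
 129.94986] [206.11975 205.98524 147.68562 143.02258 139.97981 136.26085 131.41483
 129.80862] [[537.92886994 -36.99336225 107.99950899]
 [543.77085025 -38.32897087 108.26194038]
 [538.26475383 -36.32606925 117.75172043]]
```

View pics/s2.png

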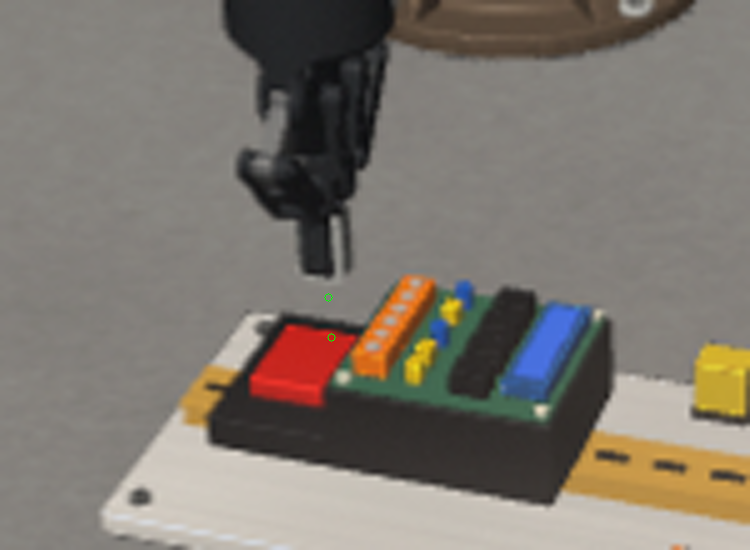

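In both pictures the shut tip actually stands about 17 mm behind the TCP (z ≈ 105), not 22 mm ahead of it. I trust the images, so there's still about 50 mm of air. I'll go down in stages and watch the force.

Request:
{"method": "step_arm", "body": {"travel": [[0,0,8],[0,0,18],[0,0,28],[0,0,35],[0,0,38],[0,0,38]], "spin": [0,0,0,0,0,0], "claw": [0,0,0,0,0,0]}}

```text
t: 4.38
ee_pos: [538.1, -47.8, 48.3]
tcp_rot: [-2.475, -1.934, 0.001]
ft_force: [-0.3, -0.0, -0.4]
finger_gap: 0.1
grasp_force: 0.0
```

Run:
```python
from h import *
s=read_state();print(s['ee_pos'],s['ft_force'])
c=snap('wrist'); a=c['img'][150:390,200:440];D=c['range_z'];w=wristpose(c)
print(pts(w,[(306,v) for v in range(280,305,3)]).round(1))
d=snap('scene')['img'][200:290,220:340]
a=cv2.resize(a,(400,400));d=cv2.resize(d,(400,300),interpolation=cv2.INTER_CUBIC); d=np.vstack([d,np.zeros((100,400,3),np.uint8)])
cv2.imwrite('pics/w3.png',np.hstack([a,d])[:,:,::-1])
```

```text
[538.05329508 -47.7697463   48.31493929] [-0.2598975  -0.04017847 -0.35360808]
[[539.9 -27.9  72.6]
 [539.5 -29.3  72.1]
 [539.4 -30.   73. ]
 [538.8 -32.   70.9]
 [536.1 -41.4  51.8]
 [536.  -41.9  53.6]
 [537.6 -36.7  68.4]
 [537.7 -36.6  71.2]
 [537.6 -36.8  73.4]]
```

View pics/w3.png

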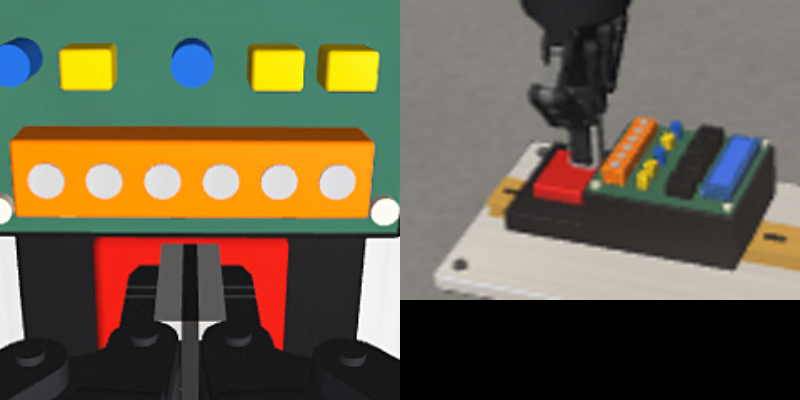

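The tip is now at about z 67, 4 mm behind the end face and about 12 mm above the cap, with no force. I'll continue slowly until contact.

Request:
{"method": "step_arm", "body": {"travel": [[0,0,3],[0,0,6],[0,0,8],[0,0,10],[0,0,10]], "spin": [0,0,0,0,0], "claw": [0,0,0,0,0]}}

```text
t: 5.1
ee_pos: [538.1, -47.6, 38.5]
tcp_rot: [-2.475, -1.934, -0.0]
ft_force: [-0.9, 1.2, 3.4]
finger_gap: -0.1
grasp_force: 1.2
```

Request:
{"method": "step_arm", "body": {"travel": [[0,0,1.5],[0,0,3],[0,0,3]], "spin": [0,0,0], "claw": [0,0,0]}}

```text
t: 5.48
ee_pos: [538.1, -47.7, 35.5]
tcp_rot: [-2.475, -1.934, 0.0]
ft_force: [-1.7, 1.8, 4.9]
finger_gap: 0.0
grasp_force: 2.2
```

Request:
{"method": "step_arm", "body": {"travel": [[0,0,1.5],[0,0,3],[0,0,3]], "spin": [0,0,0], "claw": [0,0,0]}}

```text
t: 5.85
ee_pos: [538.2, -47.6, 33.1]
tcp_rot: [-2.475, -1.934, -0.001]
ft_force: [-3.8, 1.7, 14.4]
finger_gap: 0.0
grasp_force: 7.7
```

At 14 N the button is fully down: it took 4.9 N mid-stroke and then rose sharply. I'll add a hair of downward margin and start sliding gently along tool +x.

Request:
{"method": "step_arm", "body": {"travel": [[0,0,0.3],[1,0,0.3],[2.5,0,0.3],[4.5,0,0.3],[7,0,0.3],[10,0,0.3]], "spin": [0,0,0,0,0,0], "claw": [0,0,0,0,0,0]}}

```text
t: 6.6
ee_pos: [540.5, -38.5, 33.1]
tcp_rot: [2.476, 1.933, 0.001]
ft_force: [-6.6, -0.1, 18.5]
finger_gap: -0.1
grasp_force: 9.4
```

Run:
```python
from h import *
s=read_state();print(s['ee_pos'],s['ft_force'])
c=snap('top')
hsv=cv2.cvtColor(c['img'],cv2.COLOR_RGB2HSV)
p=pickle.load(open('wrist.pkl','rb'))
c0=c['img'];cv2.imwrite('pics/t3.png',cv2.resize(c0[140:280,210:425],None,fx=3.7,fy=3.7,interpolation=cv2.INTER_CUBIC)[:,:,::-1])
```

```text
[540.52057973 -38.53579893  33.09417255] [-6.57083937 -0.0616229  18.5100525 ]
```

View pics/t3.png

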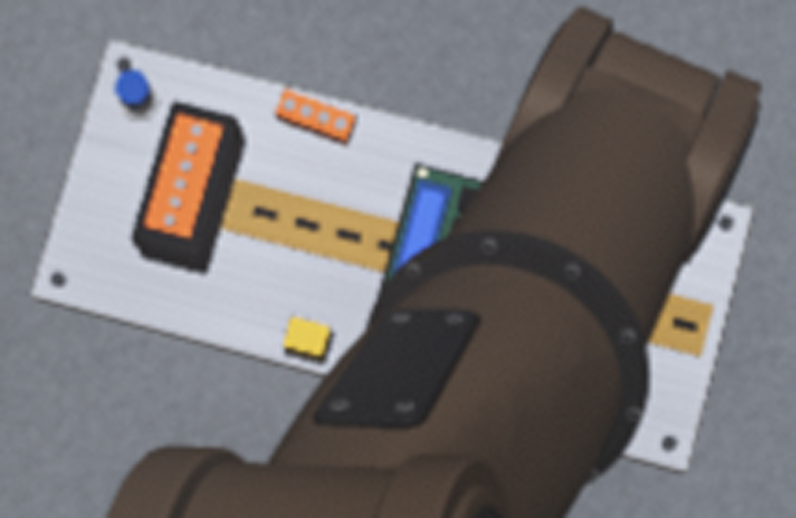

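The board corner shifted from (436,176) to (421,172), about 10 mm, so the carriage is sliding with the button down. Roughly 110 mm remain. There's a slight side load, so I'll trim the heading toward tool -y.

Request:
{"method": "step_arm", "body": {"travel": [[3,-0.4,0],[7,-0.6,0],[12,-0.7,0],[18,-0.7,0],[24,-0.8,0],[30,-0.9,0],[35,-0.9,0],[38,-1,0]], "spin": [0,0,0,0,0,0,0,0], "claw": [0,0,0,0,0,0,0,0]}}

```text
t: 7.65
ee_pos: [549.9, -1.2, 33.1]
tcp_rot: [2.474, 1.933, 0.003]
ft_force: [-2.5, -0.3, 14.8]
finger_gap: 0.1
grasp_force: 7.3
```

Request:
{"method": "step_arm", "body": {"travel": [[3,0,0.1],[8,-0.2,0.1],[14,-0.3,0.2],[20,-0.4,0.2],[26,-0.5,0.2],[32,-0.6,0.2],[37,-0.7,0.2],[40,-0.8,0.2]], "spin": [0,0,0,0,0,0,0,0], "claw": [0,0,0,0,0,0,0,0]}}

```text
t: 8.65
ee_pos: [559.7, 37.6, 33.2]
tcp_rot: [2.474, 1.932, 0.004]
ft_force: [-0.2, -1.9, 12.8]
finger_gap: -0.0
grasp_force: 6.6
```

Run:
```python
from h import *
s=read_state();print(s['ee_pos'],s['ft_force'])
c=snap('scene');w=snap('wrist')
a=cv2.resize(c['img'][220:310,270:420],(500,300),interpolation=cv2.INTER_CUBIC)
b=cv2.resize(w['img'][0:300,170:470],(300,300))
cv2.imwrite('pics/s4.png',np.hstack([a,b])[:,:,::-1])
```

```text
[559.70396256  37.62541912  33.19054826] [-0.15738538 -1.92121489 12.80865246]
```

View pics/s4.png

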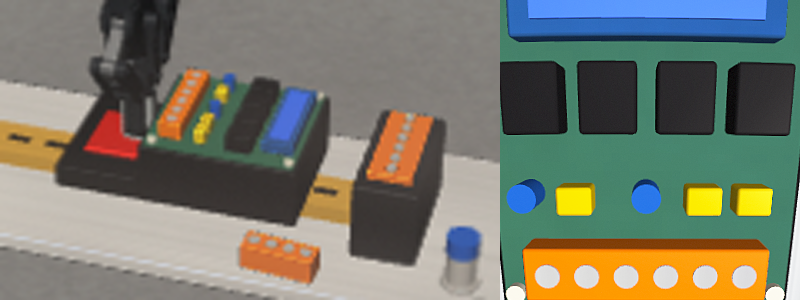

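The scene shows the carriage's front edge near crop (310,200) and the dock face near (360,205), so about 30 mm remain. The button is still down and nothing nearby is touched.

Request:
{"method": "step_arm", "body": {"travel": [[3,0,0.2],[7,0,0.3],[11,-0.1,0.3],[15,-0.1,0.3],[18,-0.2,0.3],[20,-0.2,0.3],[20,-0.2,0.3]], "spin": [0,0,0,0,0,0,0], "claw": [0,0,0,0,0,0,0]}}

```text
t: 9.62
ee_pos: [564.7, 57.3, 33.2]
tcp_rot: [2.473, 1.933, 0.006]
ft_force: [-1.0, 0.5, 15.4]
finger_gap: 0.1
grasp_force: 7.6
```

Request:
{"method": "step_arm", "body": {"travel": [[1,0,0.1],[2,0,0.1],[3,0,0.1],[4,0,0.1],[5,0,0.1]], "spin": [0,0,0,0,0], "claw": [0,0,0,0,0]}}

```text
t: 10.25
ee_pos: [565.8, 61.8, 33.1]
tcp_rot: [2.474, 1.932, 0.005]
ft_force: [-0.5, -2.3, 16.6]
finger_gap: -0.0
grasp_force: 8.2
```

Request:
{"method": "step_arm", "body": {"travel": [[1,0,0],[2,0,0],[3,0,0],[4,0,0]], "spin": [0,0,0,0], "claw": [0,0,0,0]}}

```text
t: 10.75
ee_pos: [566.8, 65.6, 33.2]
tcp_rot: [2.474, 1.932, 0.006]
ft_force: [-0.6, -1.8, 16.1]
finger_gap: -0.2
grasp_force: 8.2
```

Request:
{"method": "step_arm", "body": {"travel": [[1,0,0],[2,0,0],[3,0,0]], "spin": [0,0,0], "claw": [0,0,0]}}

```text
t: 11.12
ee_pos: [567.5, 68.6, 33.1]
tcp_rot: [2.474, 1.932, 0.006]
ft_force: [-0.3, -2.0, 16.1]
finger_gap: 0.3
grasp_force: 8.1
```

Run:
```python
from h import *
s=read_state();print(s['ee_pos'],s['ft_force'])
c=snap('scene')
cv2.imwrite('pics/s5.png',cv2.resize(c['img'][230:310,290:420],(780,480),interpolation=cv2.INTER_CUBIC)[:,:,::-1])
```

```text
[567.54136974  68.59373966  33.13260444] [-0.2501315  -2.02844529 16.09236253]
```

View pics/s5.png

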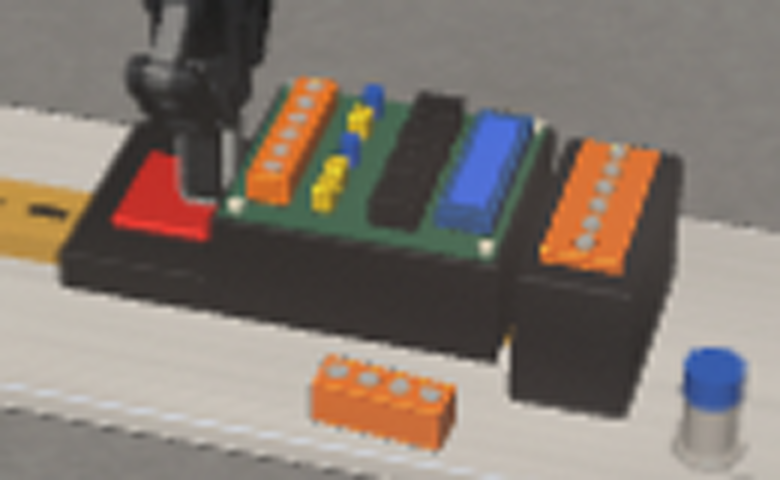

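Only a thin gap remains at crop (503,330), about 4 mm. I'll creep until the stop is felt.

Request:
{"method": "step_arm", "body": {"travel": [[0.8,0,0],[1.6,0,0],[2.4,0,0],[3,0,0]], "spin": [0,0,0,0], "claw": [0,0,0,0]}}

```text
t: 11.68
ee_pos: [568.1, 70.9, 33.1]
tcp_rot: [2.474, 1.931, 0.005]
ft_force: [-0.5, -3.4, 17.1]
finger_gap: -0.1
grasp_force: 8.5
```

Request:
{"method": "step_arm", "body": {"travel": [[0.5,0,0],[1,0,0],[1.5,0,0]], "spin": [0,0,0], "claw": [0,0,0]}}

```text
t: 12.05
ee_pos: [568.1, 70.9, 33.1]
tcp_rot: [2.474, 1.93, 0.003]
ft_force: [-2.3, -6.9, 17.9]
finger_gap: -0.2
grasp_force: 9.1
```

Motion stopped at y = 70.9 and the forward force is building to 7 N. I'll give it one small extra push, then check the gap.

Request:
{"method": "step_arm", "body": {"travel": [[0.4,0,0],[0.8,0,0],[0.8,0,0]], "spin": [0,0,0], "claw": [0,0,0]}}

```text
t: 12.42
ee_pos: [568.2, 70.9, 33.1]
tcp_rot: [2.475, 1.928, 0.002]
ft_force: [-3.0, -9.8, 17.9]
finger_gap: -0.2
grasp_force: 9.3
```

Run:
```python
from h import *
s=read_state();print(s['ee_pos'],s['ft_force'])
c=snap('scene')
cv2.imwrite('pics/s6.png',cv2.resize(c['img'][230:310,290:420],(780,480),interpolation=cv2.INTER_CUBIC)[:,:,::-1])
```

```text
[568.16033434  70.92564214  33.12098077] [-3.00141608 -9.76688118 17.92897747]
```

View pics/s6.png

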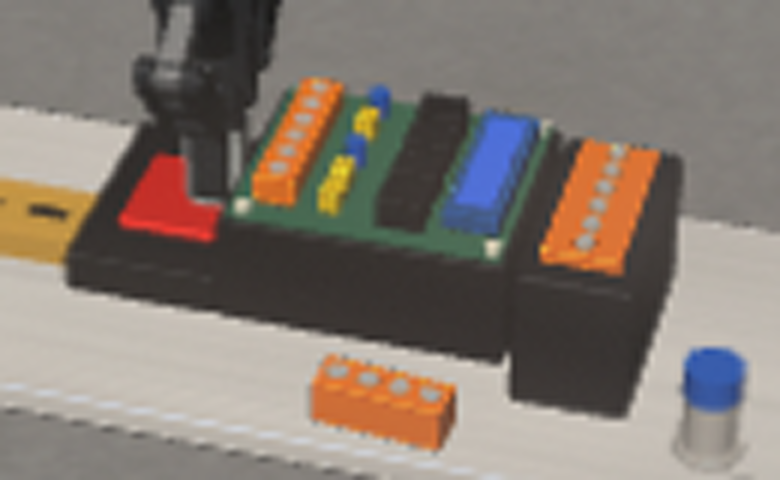

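The gap is closed: the carriage edge meets the dock face along crop (508,270–355), and the other parts haven't moved. Next I'll ease the forward preload, lift straight up so the button springs back, and move clear.

Request:
{"method": "step_arm", "body": {"travel": [[-1,0,0],[-2,0,0],[-2,0,-1],[-2,0,-3],[-2,0,-6],[-2,0,-10],[-2,0,-16],[-2,0,-24]], "spin": [0,0,0,0,0,0,0,0], "claw": [0,0,0,0,0,0,0,0]}}

```text
t: 13.48
ee_pos: [565.2, 72.8, 55.6]
tcp_rot: [-2.474, -1.935, 0.002]
ft_force: [0.3, 0.9, -0.9]
finger_gap: 0.1
grasp_force: 0.0
```

Request:
{"method": "step_arm", "body": {"travel": [[0,0,-15],[0,0,-40],[0,0,-70],[0,0,-100],[-20,0,-130],[-40,0,-150],[-50,0,-160],[-50,0,-160]], "spin": [0,0,0,0,0,0,0,0], "claw": [0,0,0,0,0,0,0,0]}}

```text
t: 14.48
ee_pos: [553.8, 23.2, 216.0]
tcp_rot: [-2.477, -1.933, -0.001]
ft_force: [-0.3, -0.6, -1.4]
finger_gap: -0.0
grasp_force: 0.0
```

Run:
```python
from h import *
c=snap('scene');s=read_state();print(s['t'],s['ee_pos'],s['ft_force'])
w=wristpose(snap('wrist'))
a=cv2.resize(c['img'][230:310,290:420],(480,295),interpolation=cv2.INTER_CUBIC)
b=cv2.resize(w['img'],(310,232));b=np.vstack([b,np.zeros((63,310,3),np.uint8)])
cv2.imwrite('pics/s7.png',np.hstack([a,b])[:,:,::-1])
hsv=cv2.cvtColor(w['img'],cv2.COLOR_RGB2HSV)
m=(((hsv[...,0]<5)|(hsv[...,0]>174))&(hsv[...,1]>200)&(hsv[...,2]>100)).astype(np.uint8)
cn=max(cv2.findContours(m,0,2)[0],key=cv2.contourArea);k=np.zeros_like(m);cv2.drawContours(k,[cn],0,1,-1);k=cv2.erode(k,np.ones((9,9)))
v,u=np.nonzero(k);uv=np.c_[u,v][::20];print(len(uv),np.median(pts(w,uv),0))
```

```text
14.525 [553.65707865  24.13151736 215.21830899] [ 0.19672906 -0.60741728 -0.2145835 ]
112 [564.6530502   58.33193962  54.05734079]
```

View pics/s7.png

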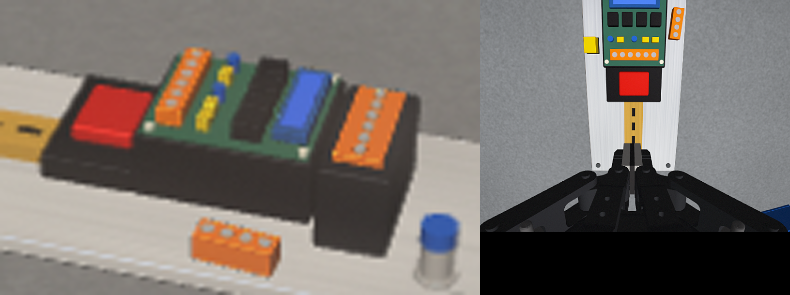

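The carriage stands flush against the dock. The button is up again: the range reading gives its top at 54 mm, against 53 mm before pressing and 48 mm if it were down. The terminal, relay and switch are where they were, and the arm is clear, so I'm handing in.

```bash
python3 -c "
from rig import close_job
print(close_job())"
```

```text
the job is handed in; nothing more can be done
None
```

The job is handed in: the carriage was pushed about 121 mm with its button held down, stands fully against the dock with the button up again, the neighbouring parts look undisturbed in the last pictures, and the arm is clear (about 14.5 s used).

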